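Show which propeller goes on which engine

ROBOT

A 6-joint arm with a two-finger parallel gripper is mounted at the origin on the work surface. World frame = base frame: x ahead of the robot, y to its left, z up, the work surface at z = 0. Lengths are in mm, angles in rad, forces in N, time in s.
With the tool pointing down it reaches from about 250 to 775 mm from the base axis. Payload 4 kg.
Tool frame: the origin (TCP) lies on the centre line of the jaws, within the pads' length; the fingertips stand bot.nose_length ahead of it and the grasp point (between the pads) lies 2 mm behind it (bot.nose_length is the distance from the TCP to the fingertips, in mm); z points along the fingers, y is the line along which they close (so a half turn about z gives the same grasp; the last joint's range is limited). The gripper opens to 94 mm and grips with 3 to 60 N. Pads are 16 mm wide; open, the fingers measure 119 mm over their backs; the gripper's body (75 mm by 177 mm) begins 78 mm behind the grasp point.
Start: joints at [-1.301, 0.087, 1.371, -0, 1.684, -0.103], TCP at [200.322, -512.24, 222.506] pointing down, gripper open.
Joint ranges: [-3.1, 3.1], [-0.76, 2.03], [0.27, 2.55], [-1.08, 4.22], [0.17, 2.65], [-2.57, 2.57]. Speed limits (rad/s): [2.79, 2.79, 3.14, 3.14, 3.14, 3.14].

INTERFACE

Orientations are given as a unit quaternion [w, x, y, z].
In Python, from station import bot gives the robot as it stands.
- The arm moves only by the tool drive_tool, never from a script. Its argument "motion" is a list of rows, each a list of 3 entries, a list of its own where there are three numbers: the turn, a rotation vector about the tool's x, y, z in degrees, then the shift along the tool's x, y, z in cm, then the finger opening in cm, from 0 to 9.4. A call has 1 to 8 rows; each row shifts and turns the commanded pose from where the row before left it, along the tool's axes as they then stand; what a row does not reach is not made up. A row lasts 1/10 s, in which the tool goes at most 50 mm and 8.59 degrees, less where a joint would pass 70% of its speed; a pose out of reach is approached as far as the arm can. A call with a gripper value outside its range is refused whole. The fingers move at their own pace and stop on an object; the grip force is fixed at half the most. Time passes only in rows, so rows that do not move let the fingers close. It gives the time, the measured TCP pose, the force, the opening and the grip force at its end, in the units of the state.
- bot.observe(): the state, without advancing time (a new reading comes with each control period).
- bot.grab_frame(name): name is "scene" or "top" or "wrist"; returns a dict with "img" (400x640x3 uint8, red, green, blue), "fx", "fy", "cx", "cy" (pixels), "world_from_camera" (4x4, takes a point from camera to world coordinates). Camera axes: x right, y up, looking along -z (the intrinsics and any distortion apply to the point x, -y, -z); pixel columns grow to the right and rows downward; lengths in mm; the calibration is good to about 2 mm. A picture is of the moment at which its call begins. There is no depth.
- bot.finish_job(): hands the job in; it is judged then, once.
The state is a dict: "clock": time; "joint_pos": joint angles; "qvel": joint speeds; "effort": joint torques, N m; "tool_pos": TCP position; "ee_rot": TCP orientation; "force": force on the tool from outside, world axes, zero at the start; "wrist_torque": the same for the moment, N m; "finger_gap": opening from 0.0 (shut) to 1.0 (fully open); "finger_force": force on a finger pad.
Only numpy, scipy, OpenCV 4.12 (cv2) and the standard library are available. Lean on these libraries where they do the work, as an engineer would, in place of code of your own. Each camera call takes 0.05 s, during which the arm holds its last target. There are 200 camera calls.

TASK

One of the three model engines on the run-up stands has no propeller on its shaft, and three spare propellers lie on the bench in front of them. Show your mate what to fit where, pointing with the fingertips from straight above, a couple of centimetres clear of the thing: first at the hub of the spare that matches the propellers on the other two engines (two blades, same length), holding there for two seconds, then at the middle of the bare propeller shaft for two seconds, and finish still pointing at it. Touch, move and lift nothing, and do not point at any of the other propellers.

Things in the scene. Friction and masses are not known exactly. Their poses are not given: they have to be found in the camera images.
- bare_shaft (a point): The middle of the bare steel propeller shaft (6 mm thick, on its axis, 130 mm above the bench) of the engine without a propeller: 28 mm of shaft stand out level, towards the robot, in front of a round drive washer 21 mm across. x axis: from the shaft's end back along it; z axis: up.
- stand_bare: Stand of that engine, origin under it at bench height, 80 mm behind the middle of the bare shaft: plywood foot 160 x 100 x 18 mm fixed to the bench, riser with two bearers, on them the engine, nose to the robot (-x). Its plug is the highest point (200 mm above the bench, 68 mm behind the shaft's middle); muffler along its right side, white tank behind.
- spare_two_hub (a point): Centre of the upper face of the hub of the matching spare propeller: black, two blades, 200 mm from tip to tip, lying flat and loose on the bench. Hub 22 mm across and 9 mm thick with a 6.6 mm hole, so this point is 9 mm above the bench; z axis: up, x axis: along the blades.
- spare_three_hub (a point): The same point on another spare: black, three blades, 200 mm across its circle, hub of the same size, lying flat and loose. Not the one to point at.
- spare_long_hub (a point): The same point on another spare: black, two blades, but 260 mm from tip to tip, hub of the same size, lying flat and loose. Not the one to point at.
- fitted_hub_a (a point): Centre of the hub of the black two-bladed propeller (200 mm from tip to tip) on one of the two complete engines, on its shaft axis 130 mm above the bench. The propeller stands upright across the shaft, turned to any angle, so its tips reach up to 230 mm above the bench. Same stand and engine as the bare one, same axes as bare_shaft.
- fitted_hub_b (a point): The same point on the other complete engine.
- spinner_mid (a point): Middle of a loose aluminium spinner cone, 44 mm across, 46 mm high, standing between the stands. To be left alone.
- wrench_mid (a point): Middle of a loose four-way steel propeller wrench, a flat cross 92 mm across, 18 mm thick, lying between the stands. To be left alone.
- driver: A loose screwdriver, 180 mm long, lying on the bench at the left, beside the spares. To be left alone.
- oil_mid (a point): Middle of a loose white oil bottle with a black cap, 44 mm across, 105 mm high, standing at the right. To be left alone.
Mind the look-alikes: they are no part of the job. What is shaped like the part that bears spare_two_hub but blue is not meant.

How it is judged (in metres and radians):
On the way, in this order (a step that is already met when the one before it is completed fails the run):
1. point at the hub of the matching spare propeller and hold there (horizontal distance between the grasp point and spare_two_hub below 0.02 m and z of the grasp point in the frame of spare_two_hub between 0.015 and 0.07 m), for 1.5 s.
2. then point at the middle of the bare shaft and hold there (horizontal distance between the grasp point and bare_shaft below 0.02 m and z of the grasp point in the frame of bare_shaft between 0.015 and 0.07 m), for 1.5 s.
At the end, for the whole second after the job is handed in: The grasp point (about 19 mm behind the fingertips) stays within 20 mm, seen from above, of the middle of the bare shaft and 15 to 70 mm above its axis, after 1.5 s in the same way over the matching spare's hub (upper face); all spares and bystanders are within 6 mm of their start (all of step 2 and distance of each of spare_two_hub, spare_three_hub, spare_long_hub, spinner_mid, wrench_mid, driver, oil_mid from where it was at the start of the episode below 0.006 m); the robot touches nothing.
It fails at once if the robot touches anything (over 0.3 N) (contact force between any of the fingers, the arm and anything else above 0.3 N).
It fails at once if a spare propeller or a bystander is shifted or lifted by more than 6 mm (distance of any of spare_two_hub, spare_three_hub, spare_long_hub, spinner_mid, wrench_mid, driver, oil_mid from where it was at the start of the episode above 0.006 m).
It fails at once if the fingers point at a wrong propeller (grasp point within 18 mm of its hub seen from above and less than 55 mm above it) ((horizontal distance between the grasp point and spare_three_hub below 0.018 m and z of the grasp point in the frame of spare_three_hub below 0.055 m) or (horizontal distance between the grasp point and spare_long_hub below 0.018 m and z of the grasp point in the frame of spare_long_hub below 0.055 m) or (horizontal distance between the grasp point and fitted_hub_a below 0.018 m and z of the grasp point in the frame of fitted_hub_a below 0.055 m) or (horizontal distance between the grasp point and fitted_hub_b below 0.018 m and z of the grasp point in the frame of fitted_hub_b below 0.055 m)).
It also fails if it takes over 48 s, if anything falls off the work surface, if the arm or the gripper's body presses on something with over 40 N, if the wrist force passes 120 N, or if a joint passes its speed limit or range.

## Working session

There is one attempt and no reset: what is moved stays moved. The work goes in short steps, Python scripts to look and compute and a tool call to move; the robot and the scene stay as the last step left them, time stands still between calls to the robot, and variables do not carry over. Pictures are saved under pics/ and viewed, at most 10 in all, crops included, and the job is handed in when it is done.

Besides the shell and the picture viewer there is one more tool, called as name([rows], argument=value, ...), one row to a line, values as JSON. drive_tool: Moves the arm, as the interface text tells. Its arguments: {"type":"object","properties":{"motion":{"type":"array"}},"required":["motion"]}

```bash
mkdir -p pics; cat > h.py <<'E'
import numpy as np, cv2, pickle
from station import bot
def grab(n,tag):
    f=bot.grab_frame(n); pickle.dump(f,open(f'pics/{tag}.pkl','wb')); cv2.imwrite(f'pics/{tag}.png',f['img'][:,:,::-1]); return f
def load(tag): return pickle.load(open(f'pics/{tag}.pkl','rb'))
def ray(f,u,v):
    T=np.array(f['world_from_camera']); d=T[:3,:3]@np.array([(u-f['cx'])/f['fx'],-(v-f['cy'])/f['fy'],-1]); return T[:3,3],d
def onz(f,u,v,z):
    o,d=ray(f,u,v); return o+d*(z-o[2])/d[2]
def proj(f,p):
    T=np.array(f['world_from_camera']); c=T[:3,:3].T@(np.array(p)-T[:3,3]); return f['cx']+f['fx']*c[0]/-c[2], f['cy']-f['fy']*c[1]/-c[2]
E
python3 - <<'E'
from h import *
for n in('top','scene'):
    f=grab(n,n); print({k:v for k,v in f.items() if k!='img'})
s=bot.observe(); print(s['tool_pos'],s['ee_rot'],s['clock'],bot.nose_length)
E
```

```text
{'fx': 482.5892961910021, 'fy': 482.5892961910021, 'cx': 318.28495966390005, 'cy': 197.90475237793743, 'world_from_camera': array([[ 3.60783033e-03,  9.92680118e-01, -1.20719375e-01,
         3.12237799e+02],
       [-9.99978334e-01,  2.91671172e-03, -5.90121039e-03,
         2.50776268e+00],
       [-5.50591061e-03,  1.20738050e-01,  9.92669133e-01,
         1.42609746e+03],
       [ 0.00000000e+00,  0.00000000e+00,  0.00000000e+00,
         1.00000000e+00]])}
{'fx': 373.87150754044825, 'fy': 373.87150754044825, 'cx': 315.53258455808, 'cy': 198.06971178070083, 'world_from_camera': array([[-5.17963715e-01, -6.25883066e-01,  5.83081450e-01,
         1.05978665e+03],
       [ 8.55375576e-01, -3.73555788e-01,  3.58871421e-01,
         3.80329023e+02],
       [-6.79809453e-03,  6.84636006e-01,  7.28853432e-01,
         8.37950639e+02],
       [ 0.00000000e+00,  0.00000000e+00,  0.00000000e+00,
         1.00000000e+00]])}
[ 200.17878302 -511.77049143  221.43273585] [-1.00281970e-03  9.82675284e-01  1.85332862e-01 -1.01307320e-04] 0.1 17.0
```

View pics/top.png

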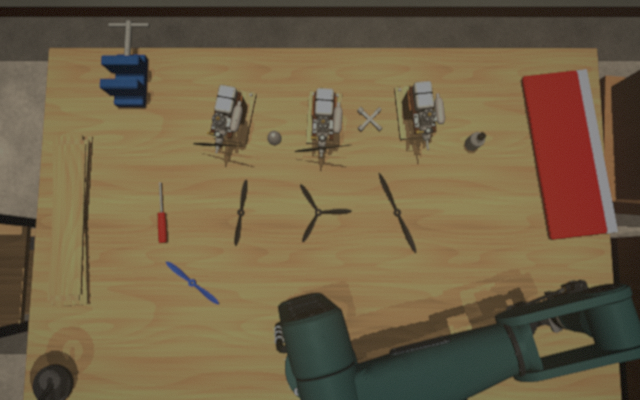

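View pics/scene.png

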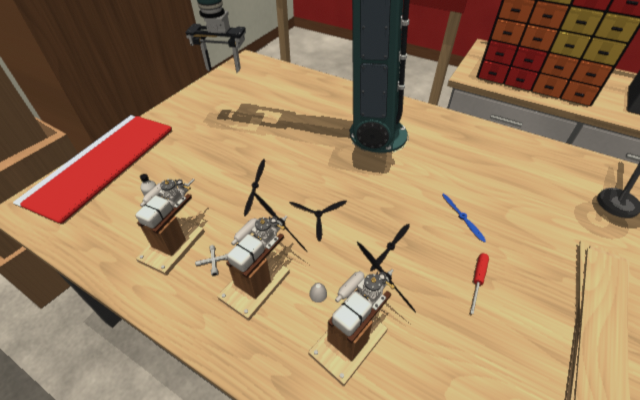

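The top view shows the spares at about (241,212) with two blades, (318,212) with three and (397,212) as the long one, and the blue look-alike at (192,283). The right engine, near (420,140), has no propeller, and the scene view agrees. Next I'll measure lengths and zoom in on the bare nose.

```bash
python3 - <<'E'
from h import *
f=load('top'); im=f['img'].astype(int)
m=((im.max(2)<70)).astype(np.uint8); m[:172]=0;m[256:]=0;m[:,:200]=0;m[:,430:]=0
n,l,st,c=cv2.connectedComponentsWithStats(m)
for i in range(1,n):
    if st[i,4]<60: continue
    p=np.argwhere(l==i)[:,::-1].astype(np.float32)
    (ct,wh,a)=cv2.minAreaRect(p); b=cv2.boxPoints((ct,wh,a))
    w=[onz(f,*q,5)[:2] for q in b]
    dt=cv2.distanceTransform((l==i).astype(np.uint8),cv2.DIST_L2,5); k=np.unravel_index(dt.argmax(),dt.shape)
    print(st[i],ct,'len',np.linalg.norm(w[0]-w[1]),np.linalg.norm(w[1]-w[2]),'ctr',onz(f,*ct,9),'hubpx',k[::-1],onz(f,k[1],k[0],9))
f2=load('scene')
a=cv2.resize(f['img'][75:175,385:465],None,fx=5,fy=5,interpolation=cv2.INTER_CUBIC)
b=cv2.resize(f2['img'][160:260,130:210],None,fx=5,fy=5,interpolation=cv2.INTER_CUBIC)
cv2.imwrite('pics/crop.png',np.hstack([a,b])[:,:,::-1])
E
```

```text
[380 175  35  76 248] (397.0, 212.5) len 14.634493845141296 242.25096166562682 ctr [ 441.95918743 -221.0137852     9.        ] hubpx (np.int64(385), np.int64(187)) [ 517.71303543 -186.69633565    9.        ]
[235 181  12  63 200] (240.5, 212.0) len 186.39537268112258 15.61065869813577 ctr [442.00674228 240.27157821   9.        ] hubpx (np.int64(244), np.int64(190)) [507.54747857 231.39166948   9.        ]
[301 186  17  25  84] (308.9264831542969, 198.04409790039062) len 10.72643851656158 86.07348375837043 ctr [484.07566543  38.61653107   9.        ] hubpx (np.int64(306), np.int64(193)) [499.10124996  47.37597117   9.        ]
[303 210  47  31 173] (321.7583923339844, 218.7719268798828) len 160.86826235177847 47.160846451431624 ctr [422.74772562   0.48812189   9.        ] hubpx (np.int64(308), np.int64(230)) [389.59886684  40.77378307   9.        ]
```

View pics/crop.png

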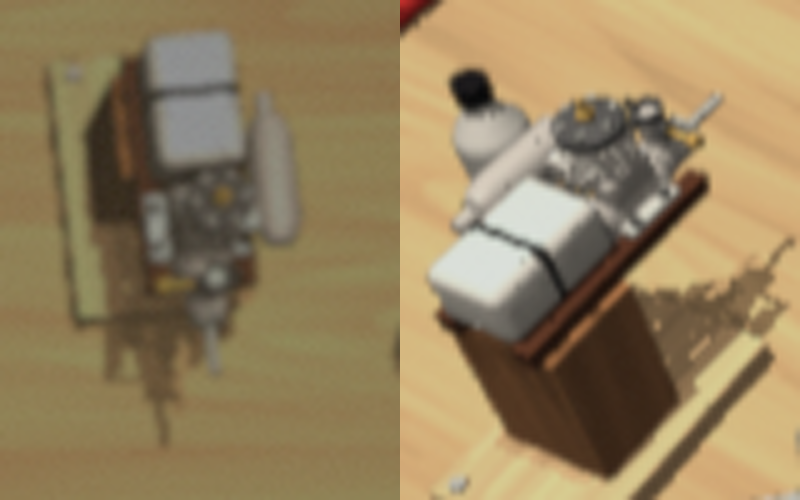

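The left half of the crop (top view) shows the shaft running from about px (426.6,139) to its tip at (428,149.6). In the right half (scene view) the tip is at about (193.8,179).

```bash
python3 - <<'E'
from h import *
f=load('top');g=load('scene')
c=lambda x,y,ox,oy:((x+.5)/5-.5+ox,(y+.5)/5-.5+oy)
tip=c(215,373,385,75); base=c(208,320,385,75); st=c(720-400,95,130,160)
T=onz(f,*tip,130);B=onz(f,*base,130)
print('tip',T,'scene',onz(g,*st,130),'base',B,np.linalg.norm(T-B))
d=(B-T)/np.linalg.norm(B-T); print('mid',T+14*d, 'plug', onz(f,*c(223,195,385,75),200), 'exp',T+82*d)
s=bot.observe(); q=s['ee_rot']
from scipy.spatial.transform import Rotation as R
print(R.from_quat([*q[1:],q[0]]).as_matrix().round(3))
E
```

```text
tip [ 604.95842092 -288.35872993  130.        ] scene [ 602.06774918 -293.10366472  130.        ] base [ 634.60676667 -285.2262116   130.        ] 29.813370778708844
mid [ 618.88092715 -286.88773703  130.        ] plug [ 683.98617965 -279.07079896  200.        ] exp [ 686.50452887 -279.74291438  130.        ]
[[ 0.931  0.364 -0.001]
 [ 0.364 -0.931  0.002]
 [ 0.    -0.002 -1.   ]]
```

drive_tool([
  [[0,0,0],[1.2,-1.5,0],1],
  [[0,0,0],[2.5,-3.0,0],1],
  [[0,0,0],[2.5,-3.0,0],1],
  [[0,0,0],[2.5,-3.0,0],1],
  [[0,0,0],[2.5,-3.0,0],1],
  [[0,0,0],[2.5,-3.0,0],1],
  [[0,0,0],[2.5,-3.0,0],1],
  [[0,0,0],[2.5,-3.0,0],1],
])

```text
clock: 0.9
tool_pos: [292.5, -232.9, 222.0]
ee_rot: [-0.0, 0.983, 0.185, -0.0]
force: [0.4, 0.7, 0.5]
finger_gap: 0.351
finger_force: 0.0
```

drive_tool([
  [[0,0,0],[2.5,-3.0,0],1],
  [[0,0,0],[2.5,-3.0,0],1],
  [[0,0,0],[2.5,-3.0,0],1],
  [[0,0,0],[2.5,-3.0,0],1],
  [[0,0,0],[2.5,-3.0,0],1],
  [[0,0,0],[2.5,-3.0,0],1],
  [[0,0,0],[2.5,-3.0,0],1],
  [[0,0,0],[2.5,-3.0,0],1],
])

```text
clock: 1.7
tool_pos: [391.3, 63.5, 222.1]
ee_rot: [0.0, 0.983, 0.185, -0.0]
force: [1.4, -0.5, -0.7]
finger_gap: 0.104
finger_force: 0.0
```

drive_tool([
  [[0,0,0],[2.5,-3.0,0],1],
  [[0,0,0],[2.5,-3.0,0],1],
  [[0,0,0],[1.5,-2.0,0],1],
  [[0,0,0],[0,0,0],1],
  [[0,0,0],[0,0,0],1],
  [[0,0,0],[0,0,0],1],
])

```text
clock: 2.3
tool_pos: [422.5, 159.0, 222.3]
ee_rot: [0.0, 0.983, 0.185, -0.0]
force: [0.2, 0.3, -0.3]
finger_gap: 0.106
finger_force: 0.0
```

```bash
python3 - <<'E'
from h import *
from scipy.spatial.transform import Rotation as R
f=grab('wrist','w1'); s=bot.observe(); q=s['ee_rot']; M=R.from_quat([*q[1:],q[0]]).as_matrix()
print(s['clock'],s['tool_pos'],M.round(3),s['finger_gap'],s['joint_pos'])
print('hub proj',proj(f,[442,240,9]),'need',M.T@(np.array([442,240,48])-s['tool_pos']))
E
```

```text
2.35 [422.55190696 158.86908495 222.41220533] [[ 0.932  0.363 -0.   ]
 [ 0.363 -0.932 -0.001]
 [-0.     0.    -1.   ]] 0.10647706991817778 [ 2.34272958e-01 -1.34477596e-01  1.58794090e+00 -4.83306120e-04
  1.68832375e+00  1.43381244e+00]
hub proj (np.float64(264.66945429641976), np.float64(138.59478182476659)) need [ 47.59750272 -68.62910711 174.36913276]
```

View pics/w1.png

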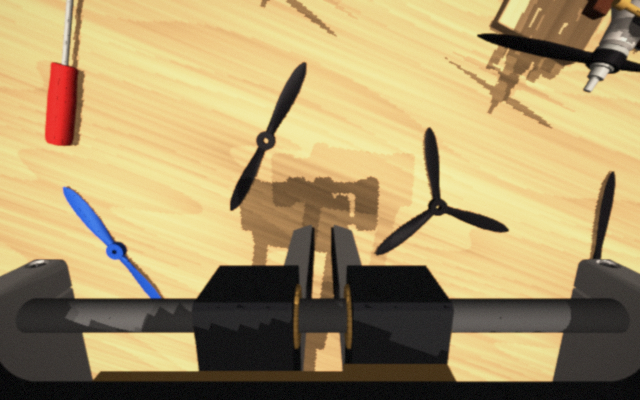

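The wrist view shows the two-blade hub at (265,140), against a predicted (264.7,138.6), so the position is confirmed. I'll move over it, go down and hold.

drive_tool([
  [[0,0,0],[1.6,-2.3,0],1],
  [[0,0,0],[1.6,-2.3,0.4],1],
  [[0,0,0],[1.6,-2.3,1],1],
  [[0,0,0],[0,0,3],1],
  [[0,0,0],[0,0,3],1],
  [[0,0,0],[0,0,3],1],
  [[0,0,0],[0,0,3],1],
  [[0,0,0],[0,0,2],1],
])

```text
clock: 3.15
tool_pos: [441.4, 239.9, 66.3]
ee_rot: [0.0, 0.983, 0.184, -0.001]
force: [-0.3, 0.1, -0.3]
finger_gap: 0.106
finger_force: 0.0
```

drive_tool([
  [[0,0,0],[0,0,1.4],1],
  [[0,0,0],[0,0,0.6],1],
  [[0,0,0],[0,0,0],1],
  [[0,0,0],[0,0,0],1],
  [[0,0,0],[0,0,0],1],
  [[0,0,0],[0,0,0],1],
  [[0,0,0],[0,0,0],1],
  [[0,0,0],[0,0,0],1],
])

```text
clock: 3.95
tool_pos: [442.5, 241.8, 48.8]
ee_rot: [-0.0, 0.983, 0.185, 0.0]
force: [-0.3, -0.7, 0.3]
finger_gap: 0.106
finger_force: 0.0
```

Holding over the hub for 2.4 s, then up.

drive_tool([
  [[0,0,0],[0,0,0],1],
  [[0,0,0],[0,0,0],1],
  [[0,0,0],[0,0,0],1],
  [[0,0,0],[0,0,0],1],
  [[0,0,0],[0,0,0],1],
  [[0,0,0],[0,0,0],1],
  [[0,0,0],[0,0,0],1],
  [[0,0,0],[0,0,0],1],
])

```text
clock: 4.75
tool_pos: [442.3, 241.7, 48.4]
ee_rot: [0.0, 0.983, 0.185, -0.0]
force: [-0.1, 1.1, 0.5]
finger_gap: 0.11
finger_force: 0.0
```

drive_tool([
  [[0,0,0],[0,0,0],1],
  [[0,0,0],[0,0,0],1],
  [[0,0,0],[0,0,0],1],
  [[0,0,0],[0,0,0],1],
  [[0,0,0],[0,0,0],1],
  [[0,0,0],[0,0,0],1],
  [[0,0,0],[0,0,0],1],
  [[0,0,0],[0,0,0],1],
])

```text
clock: 5.55
tool_pos: [442.4, 241.7, 48.5]
ee_rot: [0.0, 0.983, 0.185, 0.0]
force: [-0.7, 0.0, 0.1]
finger_gap: 0.107
finger_force: 0.0
```

drive_tool([
  [[0,0,0],[0,0,0],1],
  [[0,0,0],[0,0,0],1],
  [[0,0,0],[0,0,-1.5],1],
  [[0,0,0],[0,0,-3],1],
  [[0,0,0],[0,0,-4],1],
  [[0,0,0],[0,0,-4],1],
  [[0,0,0],[0,0,-4],1],
  [[0,0,0],[0,0,-3.5],1],
])

```text
clock: 6.35
tool_pos: [442.4, 241.8, 250.9]
ee_rot: [-0.0, 0.983, 0.185, 0.001]
force: [1.0, 0.8, -0.5]
finger_gap: 0.104
finger_force: 0.0
```

drive_tool([
  [[0,0,0],[-0.3,1.6,0],1],
  [[0,0,0],[-0.7,3.9,0],1],
  [[0,0,0],[-0.7,3.9,0],1],
  [[0,0,0],[-0.7,3.9,0],1],
  [[0,0,0],[-0.7,3.9,0],1],
  [[0,0,0],[-0.7,3.9,0],1],
  [[0,0,0],[-0.7,3.9,0],1],
  [[0,0,0],[-0.7,3.9,0],1],
])

```text
clock: 7.15
tool_pos: [499.2, -48.0, 248.6]
ee_rot: [0.0, 0.983, 0.185, 0.0]
force: [-0.7, 0.3, 0.4]
finger_gap: 0.107
finger_force: 0.0
```

drive_tool([
  [[0,0,0],[-0.7,3.9,0],1],
  [[0,0,0],[-0.7,3.9,0],1],
  [[0,0,0],[-0.7,3.9,0],1],
  [[0,0,0],[-0.7,3.9,0],1],
  [[0,0,0],[-0.7,3.9,0],1],
  [[0,0,0],[-0.3,2,0],1],
  [[0,0,0],[0,0,0],1],
  [[0,0,0],[0,0,0],1],
])

```text
clock: 7.95
tool_pos: [541.9, -260.2, 248.1]
ee_rot: [-0.001, 0.983, 0.185, -0.0]
force: [0.1, -0.7, 0.4]
finger_gap: 0.107
finger_force: 0.0
```

```bash
python3 - <<'E'
from h import *
from scipy.spatial.transform import Rotation as R
f=grab('wrist','w2'); s=bot.observe(); q=s['ee_rot']; M=R.from_quat([*q[1:],q[0]]).as_matrix()
print(s['clock'],s['tool_pos'],s['joint_pos'])
for p in([618,-288,130],[604,-290,130]): print('proj',proj(f,p))
print('need',M.T@(np.array([618,-288,174])-s['tool_pos']))
E
```

```text
8.0 [ 542.04033243 -259.54448373  248.46134374] [-5.41184273e-01  1.98899994e-01  1.19397074e+00  5.40483503e-04
  1.74921266e+00  6.56258730e-01]
proj (np.float64(383.73406914698927), np.float64(130.23276868351064))
proj (np.float64(379.3324886458981), np.float64(146.0560593809535))
need [60.33363088 54.25960114 74.43002004]
```

View pics/w2.png

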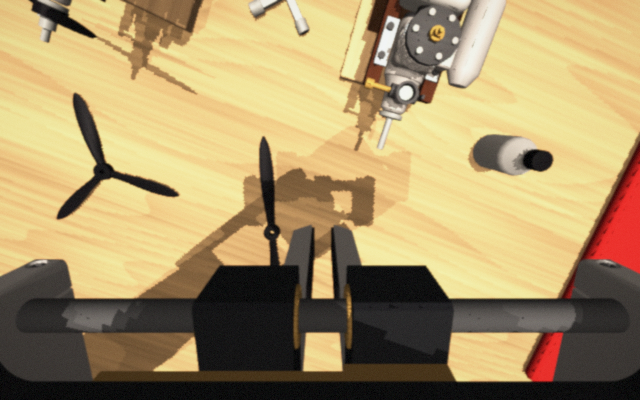

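The shaft tip is at (380,148) and its middle at about (385,133), within about 3 mm of the prediction. I'll move over it, then go down.

drive_tool([
  [[0,0,0],[1.5,1.4,0],1],
  [[0,0,0],[2.4,2.2,0],1],
  [[0,0,0],[1.4,1.3,0],1],
  [[0,0,0],[0.5,0.5,0.4],1],
  [[0,0,0],[0,0,1.5],1],
  [[0,0,0],[0,0,2],1],
  [[0,0,0],[0,0,2],1],
  [[0,0,0],[0,0,1],1],
])

```text
clock: 8.8
tool_pos: [613.8, -288.0, 176.4]
ee_rot: [-0.002, 0.983, 0.186, -0.002]
force: [-0.7, -0.3, 0.1]
finger_gap: 0.107
finger_force: 0.0
```

drive_tool([
  [[0,0,0],[0,0,0.5],1],
  [[0,0,0],[0,0,0],1],
  [[0,0,0],[0,0,0],1],
  [[0,0,0],[0,0,0],1],
  [[0,0,0],[0,0,0],1],
  [[0,0,0],[0,0,0],1],
  [[0,0,0],[0,0,0],1],
  [[0,0,0],[0,0,0],1],
])

```text
clock: 9.6
tool_pos: [615.8, -289.7, 174.6]
ee_rot: [0.0, 0.983, 0.185, 0.0]
force: [0.0, -0.5, -0.3]
finger_gap: 0.107
finger_force: 0.0
```

drive_tool([
  [[0,0,0],[0,0,0],1],
  [[0,0,0],[0,0,0],1],
  [[0,0,0],[0,0,0],1],
  [[0,0,0],[0,0,0],1],
  [[0,0,0],[0,0,0],1],
  [[0,0,0],[0,0,0],1],
  [[0,0,0],[0,0,0],1],
  [[0,0,0],[0,0,0],1],
])

```text
clock: 10.4
tool_pos: [615.8, -289.6, 174.5]
ee_rot: [0.0, 0.983, 0.185, 0.0]
force: [-0.5, -0.0, 0.6]
finger_gap: 0.108
finger_force: 0.0
```

drive_tool([
  [[0,0,0],[0,0,0],1],
  [[0,0,0],[0,0,0],1],
  [[0,0,0],[0,0,0],1],
  [[0,0,0],[0,0,0],1],
  [[0,0,0],[0,0,0],1],
  [[0,0,0],[0,0,0],1],
  [[0,0,0],[0,0,0],1],
  [[0,0,0],[0,0,0],1],
])

```text
clock: 11.2
tool_pos: [615.8, -289.7, 174.5]
ee_rot: [0.0, 0.983, 0.185, -0.0]
force: [-0.6, -0.1, 0.2]
finger_gap: 0.104
finger_force: 0.0
```

```bash
python3 - <<'E'
from h import *
f=grab('wrist','w3')
a=cv2.resize(f['img'][100:400,170:490],None,fx=2,fy=2); cv2.imwrite('pics/w3c.png',a[:,:,::-1])
E
```

```text
(no output)
```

View pics/w3c.png

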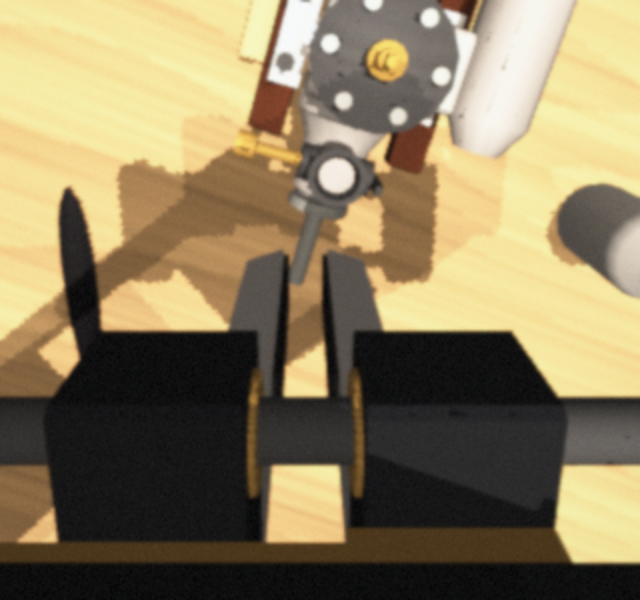

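The shaft lies centred below the open fingertips with nothing touching, and the hold is over 2 s. I'll hand in now.

```bash
python3 -c "
from station import bot; print(bot.finish_job())"
```

```text
the job is handed in; nothing more can be done
None
```

I pointed at the hub of the matching two-blade spare, then at the middle of the bare shaft on the right-hand engine, over 2 s each. I handed the job in still pointing at the shaft, with no sign of contact; the hand-in returned no verdict.

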